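Put the small mug away in the drawer

TASK

Stand the small steel mug (the small one with a handle) upright in the empty wide compartment of the open drawer and let go of it. Set it down on the drawer floor rather than dropping it in, and leave the big mug and the plain beaker without a handle standing where they are.

Things in the scene. Friction and masses are not known exactly. Their poses are not given: they have to be found in the camera images.
- mug: The mug to put away: small stainless steel mug standing upright, round, 54 mm outside diameter, 70 mm tall, 3 mm wall, open top, about 0.13 kg, with one loop handle on its side. Origin: centre of its underside; z up; the handle points along its own +y and reaches 63 mm from the axis. Stands on the bench (height 0) at any yaw.
- compartment (a point): Floor of the drawer's empty wide compartment, mid-width, 80 mm behind its front panel; 16 mm above the bench. x leads from the front panel into the unit, y across, z up. 150 mm wide, walls 55 mm high; front panel 70 mm high, with its bar handle 36 mm deep. Open from above for 150 to 190 mm behind the panel, then under the unit's top (100 mm above the bench). Drawer slides at 4 N. Narrow spoon lane beyond a divider at +y.
- big_mug: Bystander: large steel mug of the same form, 86 mm diameter, 98 mm tall, handle along its own +y reaching 79 mm from the axis. Origin: centre of its underside.
- beaker: Bystander: plain steel beaker without a handle, 54 mm across the rim, 43 mm at the foot, 70 mm tall. Origin: centre of its underside.
Mind the look-alikes: they are no part of the job. Leave any green look-alike of the mug alone.

How it is judged (in metres and radians):
At the end, for the whole second after the job is handed in: The small mug stands at rest on the floor of the wide compartment (base centre within 55 mm of its middle line, 20 to 230 mm behind the front panel, within 8 mm of the floor height), upright within 10 degrees; the big mug and the beaker stand within 30 mm of where they were (x of mug in the frame of compartment between -0.06 and 0.15 m and y of mug in the frame of compartment between -0.055 and 0.055 m and z of mug in the frame of compartment between -0.006 and 0.008 m and angle between mug's own z axis and vertical below 0.17 rad and linear speed of mug below 0.03 m/s and distance of each of big_mug, beaker from where it was at the start of the episode below 0.03 m and angle between each of big_mug, beaker's own z axis and vertical below 0.35 rad); the robot touches nothing.
It fails at once if the small mug is dropped into the drawer (falls faster than 0.8 m/s inside the compartment, as after a drop of over 30 mm) (x of mug in the frame of compartment between -0.06 and 0.15 m and y of mug in the frame of compartment between -0.055 and 0.055 m and z of mug in the frame of compartment between -0.01 and 0.06 m and linear speed of mug above 0.8 m/s).
It fails at once if the big mug is moved more than 30 mm or tipped more than 20 degrees (distance of big_mug from where it was at the start of the episode above 0.03 m or angle between big_mug's own z axis and vertical above 0.35 rad).
It fails at once if the beaker is moved more than 30 mm or tipped more than 20 degrees (distance of beaker from where it was at the start of the episode above 0.03 m or angle between beaker's own z axis and vertical above 0.35 rad).
It also fails if it takes over 32 s, if anything falls off the work surface, if the arm or the gripper's body presses on something with over 40 N, if the wrist force passes 120 N, or if a joint passes its speed limit or range.

ROBOT

A 7-joint arm with a two-finger parallel gripper is mounted at the origin on the work surface. World frame = base frame: x ahead of the robot, y to its left, z up, the work surface at z = 0. Lengths are in mm, angles in rad, forces in N, time in s.
With the tool pointing down it reaches from about 400 to 850 mm from the base axis. Payload 4.5 kg.
Tool frame: the origin (TCP) lies at the very end of the fingers, on their centre line; the grasp point (between the pads) lies robot.grasp_offset behind it (robot.grasp_offset is the distance from the TCP to the grasp point, in mm); z points along the fingers, y is the direction in which the jaws open and shut (so a half turn about z gives the same grasp; the last joint's range is limited). The gripper opens to 88 mm and grips with 3 to 60 N. Pads are 18 mm wide; open, the fingers measure 123 mm over their backs; the gripper's body (75 mm by 187 mm) begins 45 mm behind the grasp point.
Start: joints at [1.321, 0.689, -0.195, 1.565, 0.157, 0.902, -0.215], TCP at [175.032, -600.014, 238.743] pointing down, gripper open.
Joint ranges: [-3.01, 3.01], [-0.46, 2.08], [-1.47, 1.51], [0.13, 2.56], [-1, 4.14], [0.04, 2.09], [-2.66, 2.66]. Speed limits (rad/s): [2.57, 2.57, 3.14, 3.14, 3.14, 3.14, 3.14].

INTERFACE

Orientations are given as a rotation vector (axis times angle).
In Python, from station import telemetry, viewer, robot gives the robot as it stands.
- The arm moves only by the tool apply_moves, never from a script. Its argument "commands" is text: rows parted by semicolons, each of 6 numbers parted by spaces: the shift along the tool's x, y, z in m, then the turn, a rotation vector about the tool's x, y, z in rad. In form: tx ty tz ax ay az; .... A call has exactly 5 rows; each row shifts and turns the commanded pose from where the row before left it, along the tool's axes as they then stand; what a row does not reach is not made up. A row lasts 1/10 s, in which the tool goes at most 50 mm and 8.59 degrees, less where a joint would pass 70% of its speed; a pose out of reach is approached as far as the arm can. A call with a gripper value outside its range is refused whole. "grip" is the opening, from 0 (shut) to 1 (fully open), set as the call begins (left out, the last holds). The fingers move at their own pace and stop on an object; "newtons" is the grip in N (left out, the last holds). Time passes only in rows, so rows that do not move let the fingers close, or fill a call up. It gives the time, the measured TCP pose, the force and the opening at its end, in the units of the state.
- telemetry.get_state(): the state, without advancing time (a new reading comes with each control period).
- viewer.grab_frame(name): name is "side" or "top" or "wrist"; returns a dict with "color" (420x560x3 uint8, red, green, blue), "range_z" (420x560 float32, mm along the optical axis (not along the pixel's ray), 0 where there is no reading), "fx", "fy", "cx", "cy" (pixels), "position" and "attitude" of the camera in the world; the wrist camera has in their place "mount" (4x4, takes a point from camera to tool coordinates, whose origin is the TCP and whose axes are the flange's). Camera axes: x right, y down, z forward; pixel columns grow to the right and rows downward; lengths in mm; the calibration is good to about 2 mm. A picture is of the moment at which its call begins: read the wrist's pose just before it.
- robot.finish_job(): hands the job in, once; it reports no verdict.
The state is a dict: "t": time; "q": joint angles; "qvel": joint speeds; "joint_torque": joint torques, N m; "eef_pos": TCP position; "eef_rot": TCP orientation; "wrist_force": force on the tool from outside, world axes, zero at the start; "moment": the same for the moment, N m; "gripper_width": finger opening in mm.
Only numpy, scipy, OpenCV 4.12 (cv2) and the standard library are available. Lean on these libraries where they do the work, as an engineer would, in place of code of your own. Each camera call takes 0.05 s, during which the arm holds its last target. There are 200 camera calls.

## Working session

There is one attempt and no reset: what is moved stays moved. The work goes in short steps, Python scripts to look and compute and a tool call to move; the robot and the scene stay as the last step left them, time stands still between calls to the robot, and variables do not carry over. Pictures are saved under pics/ and viewed, about 8 in all and at most 12, crops included, and the job is handed in when it is done.

Besides the shell and the picture viewer there is one more tool, called after "Request:" as name(argument=value, ...) on one line, values as JSON. apply_moves: Moves the arm, as the interface text tells. Its arguments: {"type":"object","properties":{"commands":{"type":"string"},"grip":{"type":"number"},"newtons":{"type":"number"}},"required":["commands"]}

```bash
mkdir -p pics; cat > h.py <<'E'
import numpy as np, cv2
from scipy.spatial.transform import Rotation as R
from station import telemetry, viewer, robot
def grab(n):
    s=telemetry.get_state(); f=viewer.grab_frame(n)
    if n=='wrist':
        T=np.eye(4); T[:3,:3]=R.from_rotvec(s['eef_rot']).as_matrix(); T[:3,3]=s['eef_pos']
        C=T@np.array(f['mount'])
    else:
        a=np.array(f['attitude'],float); C=np.eye(4)
        C[:3,:3]=a if a.shape==(3,3) else R.from_rotvec(a).as_matrix() if a.size==3 else R.from_quat(a).as_matrix()
        C[:3,3]=f['position']
    return f,C
def cloud(f,C):
    z=f['range_z']; v,u=np.mgrid[:z.shape[0],:z.shape[1]]
    P=np.stack([(u-f['cx'])/f['fx']*z,(v-f['cy'])/f['fy']*z,z],-1)@C[:3,:3].T+C[:3,3]
    P[z<=0]=np.nan; return P
def save(f,n): cv2.imwrite('pics/'+n+'.png',f['color'][...,::-1])
E
python3 - <<'E'
from h import *
for n in ['top','side']:
    f,C=grab(n); save(f,n+'0'); print(n,f['attitude'],C.round(3).tolist(),f['fx'],f['cx'],f['cy'])
    np.savez(n+'0.npz',P=cloud(f,C),c=f['color'])
print(telemetry.get_state(),robot.grasp_offset,[x for x in dir(robot) if x[0]!='_'])
E
```

```text
top [-2.17309432  2.20463144  0.00787828] [[-0.014, -0.999, 0.029, 427.603], [-0.999, 0.015, 0.036, 17.197], [-0.036, -0.029, -0.999, 1176.112], [0.0, 0.0, 0.0, 1.0]] 456.66706284249597 280.17284849990403 209.03130671155134
side [-0.68959418  2.68990811 -1.05795119] [[-0.879, -0.357, 0.317, 138.143], [-0.477, 0.641, -0.601, 716.451], [0.011, -0.679, -0.734, 878.946], [0.0, 0.0, 0.0, 1.0]] 540.8924759327595 272.7712654343332 206.1164618183891
{'t': 0.1, 'q': array([ 1.32079834,  0.68991596, -0.19454386,  1.56621516,  0.15733669,
        0.9024889 , -0.21510469]), 'qvel': array([-0.00129362, -0.00110828,  0.00043876, -0.00211885, -0.00149707,
       -0.00155242,  0.000165  ]), 'joint_torque': array([-3.47721987e-03, -5.28502679e+01, -1.27138160e+00, -1.53837758e+01,
       -5.25076361e-02,  1.97967260e-03,  4.57072997e-05]), 'eef_pos': array([ 174.81063997, -599.47923056,  237.98757756]), 'eef_rot': array([-3.10841722e+00, -4.44239690e-01,  5.60527225e-04]), 'wrist_force': array([-0.03511979,  0.04947214,  0.26676209]), 'moment': array([-0.00407872, -0.00749509,  0.03443054]), 'gripper_width': 87.89685823276973} 18.700000000000003 ['PlanningError', 'finish_job', 'grasp_offset']
```

View pics/top0.png

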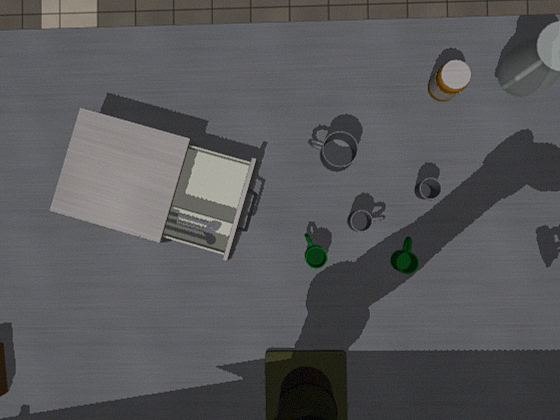

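View pics/side0.png

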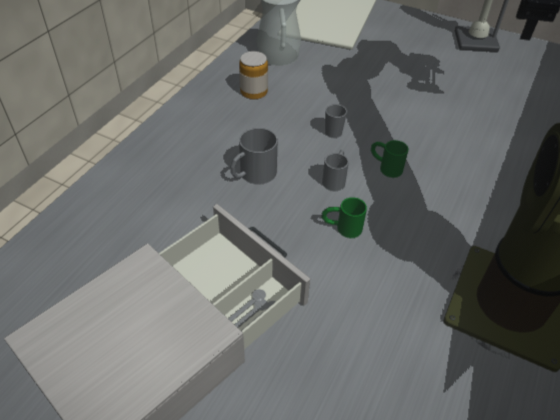

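The top view shows these candidates:
- Small steel mug at (360,220), with its handle towards (380,210).
- Plain beaker at (428,188), no handle.
- Big steel mug at (339,150).
- Two green look-alikes at (315,255) and (404,260).

The one at (360,220) fits: it is small, steel and has a handle. The drawer panel runs from (258,160) to (228,258), with the wide compartment around (210,180). Next I'll confirm with a crop and measure.

```bash
python3 - <<'E'
from h import *
d=np.load('top0.npz');P=d['P'];c=d['c']
cv2.imwrite('pics/crop1.png',cv2.convertScaleAbs(cv2.resize(c[110:275,160:460],None,fx=2.6,fy=2.6,interpolation=cv2.INTER_CUBIC)[...,::-1],alpha=2))
print('bench z',np.nanmedian(P[300:330,100:200,2]))
m=((P[...,2]>12)).astype(np.uint8); m[:,:270]=0; m[:90]=0; m[262:]=0
n,l,st,ce=cv2.connectedComponentsWithStats(m)
for i in range(1,n):
    if st[i,4]<40: continue
    Q=P[l==i]; zt=np.percentile(Q[:,2],97)
    rim=Q[Q[:,2]>zt-7]
    print(i,st[i],'ztop',round(zt,1),'rim bbox',rim.min(0).round(),rim.max(0).round(),'mean',Q.mean(0).round(), c[l==i].mean(0).round())
s=np.load('side0.npz'); Ps=s['P']; 
# drawer samples
for (u,v) in [(210,180),(200,170),(220,190),(250,185),(256,165),(232,250),(230,225),(205,225),(195,222),(210,215),(225,150),(125,175),(185,145)]:
    print((u,v),P[v,u].round(1))
E
```

```text
bench z -0.04299280771761005
1 [429  90  34  12 263] ztop 93.3 rim bbox [ 730. -375.   87.] [ 736. -338.  100.] mean [ 736. -348.   54.] [90. 77. 59.]
2 [507  90  39   7 181] ztop 67.1 rim bbox [ 734. -580.   60.] [ 739. -535.   70.] mean [ 738. -547.   44.] [85. 88. 88.]
3 [308 132  51  40 660] ztop 99.1 rim bbox [ 556. -130.   92.] [640. -45. 101.] mean [605. -80.  65.] [62. 62. 65.]
4 [415 178  27  22 331] ztop 70.6 rim bbox [ 478. -330.   64.] [ 529. -278.   73.] mean [ 505. -309.   48.] [56. 56. 58.]
5 [348 210  38  23 262] ztop 71.3 rim bbox [ 402. -179.   65.] [ 455. -111.   73.] mean [ 430. -148.   52.] [67. 68. 71.]
6 [305 234  23  28 144] ztop 71.1 rim bbox [333. -54.  64.] [367.  -1.  75.] mean [365. -21.  58.] [10. 66. 22.]
7 [392 237  27  25 254] ztop 70.2 rim bbox [ 330. -272.   63.] [ 364. -219.   74.] mean [ 353. -248.   46.] [ 6. 37. 12.]
(210, 180) [538.4 237.4  17.5]
(200, 170) [564.9 263.6  14.6]
(220, 190) [512.3 211.9  17.9]
(250, 185) [520.  130.2  64.3]
(256, 165) [569.4 115.3  59.2]
(232, 250) [360.8 178.7  46.5]
(230, 225) [422.6 188.   12.4]
(205, 225) [423.5 251.5  17. ]
(195, 222) [431.5 276.6  19.3]
(210, 215) [448.9 238.6  16. ]
(225, 150) [617.3 200.6   1.5]
(125, 175) [545.8 425.6 102.1]
(185, 145) [615.  280.7 101.4]
```

View pics/crop1.png

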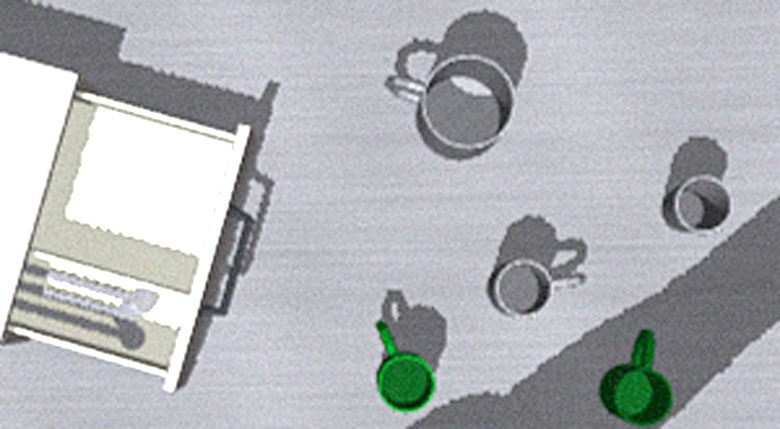

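The crop confirms it: the small steel mug's rim is centred at crop (521,288) with its handle towards (583,280). The beaker at (702,204) has no handle, and the two green ones are to be left alone. Next I'll fit circles and lines to get numbers.

```bash
python3 - <<'E'
from h import *
d=np.load('top0.npz');P=d['P'];c=d['c']
f,C=grab('top')
def ray(u,v,z):
    r=C[:3,:3]@np.array([(u-f['cx'])/f['fx'],(v-f['cy'])/f['fy'],1]); return (C[:3,3]+r*(z-C[2,3])/r[2]).round(1)
pc=lambda x,y:(160+x/2.6-.3,110+y/2.6-.3)
print('mug rim centre',ray(*pc(521,288),70)); h=ray(*pc(583,281),50); print('handle tip',h)
Q=P[205:240,345:395].reshape(-1,3); Q=Q[(Q[:,2]>20)]
o=ray(*pc(521,288),70); r=np.hypot(*(Q-o)[:,:2].T)
H=Q[(r>34)]; print('handle pts',len(H),H.mean(0).round(1),'yaw',np.degrees(np.arctan2(*(H.mean(0)-o)[[1,0]])))
# drawer by crop-picked lines: panel, walls
for n,x,y,z in [('panel inner top far',237,138,70),('panel outer top far',250,127,70),('panel inner bottom',165,374,70),('panel outer bottom',176,390,70),
 ('far wall @unit',80,97,71),('far wall @panel',234,140,71),('divider @unit',38,254,71),('divider @panel',190,295,71)]:
    print(n,ray(*pc(x,y),z))
# panel line from cloud
m=(P[...,2]>58)&(P[...,2]<78); m[:,262:]=0; m[:150]=0; m[262:]=0; m[:,:226]=0
Q=P[m][:,:2]; print(len(Q)); vx,vy,x0,y0=cv2.fitLine(Q.astype(np.float32),cv2.DIST_HUBER,0,.01,.01).ravel(); print('panel fit',vx,vy,x0,y0, 'angle',np.degrees(np.arctan2(vy,vx)))
nrm=np.array([-vy,vx]); print(np.percentile((Q-[x0,y0])@nrm,[5,25,50,75,95]))
# section across compartment ~70mm behind panel
t=np.array([vx,vy]); A=P.reshape(-1,3); A=A[np.isfinite(A[:,2])]; e=A[:,:2]-[x0,y0]; n=nrm if nrm[1]>0 else -nrm
k=(abs(e@n-60)<25)&(A[:,2]<120); s=(e@t)[k]; z=A[k,2]
for a in range(-150,150,6):
    b=(s>=a)&(s<a+6)
    if b.sum(): print(a,b.sum(),np.percentile(z[b],[5,50,95]).round(),end=' | ')
E
```

```text
mug rim centre [ 429.5 -135.2   70. ]
handle tip [ 435.3 -196.1   50. ]
handle pts 48 [ 435.1 -183.    56.3] yaw -83.2874380887569
panel inner top far [573.7 126.9  70. ]
panel outer top far [583.9 114.5  70. ]
panel inner bottom [353.8 197.   70. ]
panel outer bottom [338.8 186.8  70. ]
far wall @unit [615.1 274.6  71. ]
far wall @panel [571.8 129.6  71. ]
divider @unit [467.7 315.6  71. ]
divider @panel [427.2 172.6  71. ]
344
panel fit 0.98537767 -0.17038438 479.7454 136.49457 angle -9.810167
[-1.61538352e+01 -9.79235842e+00 -6.61297979e-03  1.68549588e+01
  4.84902531e+01]
-150 37 [-3. -0.  3.] | -144 15 [-3.  1. 28.] | -138 22 [53. 69. 73.] | -132 74 [13. 40. 72.] | -126 40 [11. 16. 19.] | -120 42 [12. 17. 25.] | -114 42 [13. 17. 25.] | -108 40 [15. 17. 24.] | -102 44 [12. 16. 25.] | -96 42 [12. 16. 22.] | -90 46 [12. 17. 25.] | -84 44 [13. 17. 25.] | -78 47 [13. 18. 26.] | -72 46 [12. 17. 26.] | -66 35 [11. 16. 69.] | -60 54 [14. 67. 73.] | -54 48 [11. 15. 59.] | -48 43 [11. 15. 19.] | -42 43 [13. 15. 18.] | -36 47 [12. 16. 19.] | -30 45 [12. 15. 19.] | -24 46 [13. 16. 19.] | -18 45 [10. 15. 18.] | -12 46 [12. 15. 19.] | -6 44 [12. 15. 19.] | 0 46 [13. 16. 19.] | 6 46 [14. 16. 19.] | 12 43 [12. 15. 19.] | 18 45 [12. 15. 19.] | 24 44 [12. 15. 19.] | 30 44 [12. 15. 19.] | 36 46 [12. 15. 18.] | 42 45 [12. 15. 19.] | 48 46 [12. 15. 19.] | 54 46 [11. 16. 19.] | 60 43 [12. 15. 19.] | 66 45 [12. 16. 19.] | 72 46 [11. 15. 19.] | 78 47 [13. 16. 20.] | 84 46 [12. 16. 19.] | 90 55 [13. 16. 58.] | 96 70 [13. 54. 73.] | 102 9 [ 1. 69. 71.] | 108 34 [-3. -0.  3.] | 114 45 [-4. -1.  3.] | 120 43 [-5. -1.  3.] | 126 44 [-4. -1.  3.] | 132 45 [-4. -1.  3.] | 138 42 [-5. -1.  1.] | 144 43 [-5. -1.  3.] |
```

Estimates so far:
- **Mug:** axis at (429.5, −135), handle yaw about −84°.
- **Compartment:** x axis at yaw about 73.3°, middle point about (522, 227).

I'm setting out now: translate at this height first, then turn so the jaws are square to the handle.

Request:
apply_moves(commands="0.025 -0.025 0 0 0 0; 0.025 -0.025 0 0 0 0; 0.025 -0.025 0 0 0 0; 0.025 -0.025 0 0 0 0; 0.025 -0.025 0 0 0 0", grip=1)

```text
t: 0.65
eef_pos: [260.5, -443.6, 238.6]
eef_rot: [-3.11, -0.444, -0.0]
wrist_force: [0.2, 0.5, 0.1]
gripper_width: 87.9
```

Request:
apply_moves(commands="0.025 -0.025 0 0 0 0; 0.025 -0.025 0 0 0 0; 0.025 -0.025 0 0 0 0; 0.025 -0.025 0 0 0 0; 0.025 -0.025 0 0 0 0")

```text
t: 1.15
eef_pos: [345.5, -288.7, 238.7]
eef_rot: [3.11, 0.444, 0.0]
wrist_force: [1.6, -0.3, -0.1]
gripper_width: 88.1
```

Request:
apply_moves(commands="0.025 -0.025 0 0 0 0; 0.025 -0.025 0 0 0 0; 0.025 -0.025 0 0 0 0; 0.025 -0.025 0 0 0 0; 0.025 -0.025 0 0 0 0")

```text
t: 1.65
eef_pos: [430.5, -133.6, 238.7]
eef_rot: [3.11, 0.444, -0.0]
wrist_force: [-0.1, -1.0, -0.2]
gripper_width: 88.1
```

Request:
apply_moves(commands="0 0 0 0 0 -0.14; 0 0 0 0 0 -0.14; 0 0 0 0 0 -0.14; 0 0 0 0 0 -0.14; 0 0 0 0 0 -0.14")

```text
t: 2.15
eef_pos: [429.9, -135.0, 238.6]
eef_rot: [-2.765, -1.492, 0.0]
wrist_force: [-0.2, -0.3, 0.3]
gripper_width: 88.1
```

Request:
apply_moves(commands="0 0 0 0 0 -0.14; 0 0 0 0 0 -0.14; 0 0 0 0 0 -0.14; 0 0 0 0 0 -0.14; 0 0 0 0 0 -0.13")

```text
t: 2.65
eef_pos: [429.9, -135.1, 238.6]
eef_rot: [-2.098, -2.338, 0.0]
wrist_force: [0.0, -0.5, -0.3]
gripper_width: 88.5
```

```bash
python3 - <<'E'
from h import *
f,C=grab('wrist'); save(f,'w1'); P=cloud(f,C)
s=telemetry.get_state(); print(s['eef_pos'],np.degrees(2*np.arctan2(s['eef_rot'][1],s['eef_rot'][0])))
M=(P[...,2]>60)&(P[...,2]<78)&(np.hypot(P[...,0]-430,P[...,1]+135)<80)
Q=P[M]; print(len(Q))
k=np.hypot(Q[:,0]-430,Q[:,1]+135)<33; A=Q[k]
for _ in range(4):
    X=np.c_[2*A[:,:2],np.ones(len(A))]; b=(A[:,:2]**2).sum(1); sol=np.linalg.lstsq(X,b,rcond=None)[0]
    c=sol[:2]; r=np.sqrt(sol[2]+c@c); e=abs(np.hypot(*(A[:,:2]-c).T)-r); A=A[e<4]
print('axis',c,r,len(A))
H=P[(P[...,2]>20)&(P[...,2]<78)]; d=np.hypot(*(H[:,:2]-c).T); H=H[(d>36)&(d<70)]; m=H.mean(0); print('handle',len(H),m,np.degrees(np.arctan2(m[1]-c[1],m[0]-c[0])))
E
```

```text
[ 429.76718658 -135.18416808  238.51889907] -263.5398563188786
966
axis [ 430.01481617 -138.53660772] 25.103884788810397 823
handle 182 [ 437.08249129 -184.59512775   59.15270578] -81.27601800389465
```

View pics/w1.png

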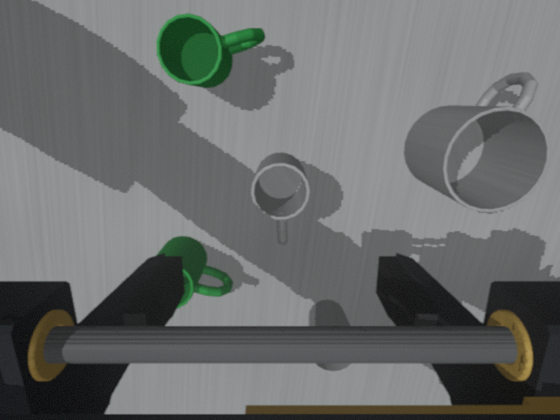

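The wrist view shows the small mug's rim at (280,190), with the handle pointing straight down the image to (282,240). That is square to the jaws, and the measured axis is (430, −138). Descending.

Request:
apply_moves(commands="-0.002 0 0.025 0 0 0; 0 0 0.025 0 0 0; 0 0 0.025 0 0 0; 0 0 0.025 0 0 0; 0 0 0.02 0 0 0")

```text
t: 3.2
eef_pos: [429.9, -137.0, 117.5]
eef_rot: [-2.107, -2.33, 0.001]
wrist_force: [0.7, -1.2, 0.2]
gripper_width: 88.1
```

Request:
apply_moves(commands="0 0 0.02 0 0 0; 0 0 0.02 0 0 0; 0 0 0.02 0 0 0; 0 0 0.015 0 0 0; 0 0 0.008 0 0 0")

```text
t: 3.7
eef_pos: [430.1, -136.9, 34.6]
eef_rot: [-2.105, -2.331, 0.002]
wrist_force: [0.6, 0.4, 0.3]
gripper_width: 88.3
```

Request:
apply_moves(commands="0 0 0 0 0 0; 0 0 0 0 0 0; 0 0 0 0 0 0; 0 0 0 0 0 0; 0 0 0 0 0 0", grip=0, newtons=20)

```text
t: 4.2
eef_pos: [430.5, -137.2, 36.2]
eef_rot: [2.104, 2.332, 0.001]
wrist_force: [-0.7, 0.8, 3.6]
gripper_width: 52.8
```

Request:
apply_moves(commands="0 0 0 0 0 0; 0 0 0 0 0 0; 0 0 0 0 0 0; 0 0 0 0 0 0; 0 0 0 0 0 0")

```text
t: 4.7
eef_pos: [430.5, -137.2, 36.2]
eef_rot: [2.104, 2.332, 0.0]
wrist_force: [0.9, -0.8, 5.8]
gripper_width: 52.6
```

Request:
apply_moves(commands="0 0 -0.01 0 0 0; 0 0 -0.02 0 0 0; 0 0 -0.03 0 0 0; 0 0 -0.03 0 0 0; 0 0 -0.03 0 0 0")

```text
t: 5.2
eef_pos: [429.6, -137.1, 156.8]
eef_rot: [-2.104, -2.332, 0.001]
wrist_force: [0.4, 0.2, -1.5]
gripper_width: 52.5
```

Request:
apply_moves(commands="0 0 -0.02 0 0 0; 0 0 0 0 0 0; 0 0 0 0 0 0; 0 0 0 0 0 0; 0 0 0 0 0 0")

```text
t: 5.7
eef_pos: [429.5, -136.9, 174.7]
eef_rot: [-2.102, -2.332, 0.002]
wrist_force: [0.4, -0.5, -1.5]
gripper_width: 52.5
```

```bash
python3 - <<'E'
from h import *
f,C=grab('side'); cv2.imwrite('pics/s1.png',cv2.convertScaleAbs(cv2.resize(f['color'][60:320,150:500],None,fx=2,fy=2)[...,::-1],alpha=1.8))
s=telemetry.get_state(); print(s['eef_pos'],s['eef_rot'],s['wrist_force'],s['gripper_width'])
E
```

```text
[ 429.6691769  -136.79883378  174.81449347] [-2.10257270e+00 -2.33201386e+00  1.63902507e-03] [ 0.25240949 -0.1845899  -1.50395408] 52.564984715398055
```

View pics/s1.png

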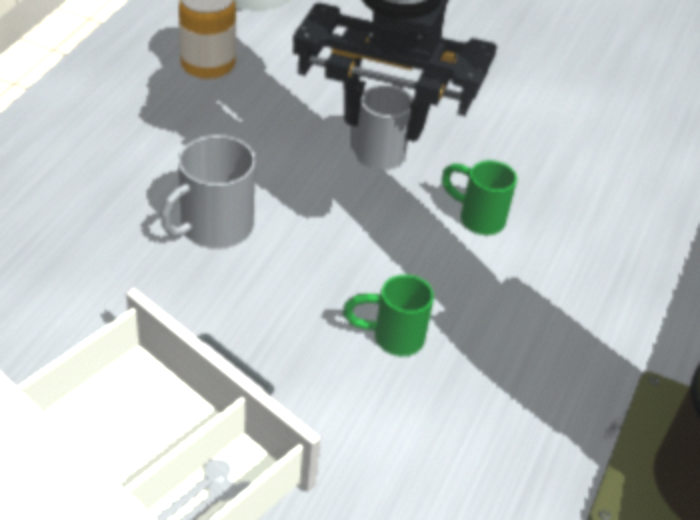

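The side view shows the mug held upright between the fingers at about (383,125). The wrist force reads 1.5 N, which matches its weight, and the big mug and green mugs are untouched. Carrying it over to the compartment and turning it so the handle points at the front panel.

Request:
apply_moves(commands="0.02 0.007 0 0 0 0; 0.036 0.013 0 0 0 0; 0.036 0.013 0 0 0 0; 0.036 0.013 0 0 0 0; 0.036 0.013 0 0 0 0")

```text
t: 6.25
eef_pos: [471.9, 33.8, 175.1]
eef_rot: [-2.103, -2.333, 0.002]
wrist_force: [1.0, -0.1, -1.6]
gripper_width: 52.5
```

Request:
apply_moves(commands="0.036 0.013 0 0 0 0; 0.036 0.013 0 0 0 0; 0.036 0.013 0 0 0 0; 0.036 0.013 0 0 0 0; 0.036 0.013 0 0 0 0")

```text
t: 6.75
eef_pos: [517.9, 219.4, 174.8]
eef_rot: [-2.103, -2.333, 0.003]
wrist_force: [1.1, -0.0, -2.0]
gripper_width: 52.5
```

Request:
apply_moves(commands="0.013 0.008 0 0 0 0.07; 0 0 0 0 0 0.08; 0 0 0 0 0 0.08; 0 0 0 0 0 0.08; 0 0 0 0 0 0.08")

```text
t: 7.25
eef_pos: [524.2, 231.6, 174.7]
eef_rot: [2.519, 1.878, -0.003]
wrist_force: [-0.6, 0.2, -1.4]
gripper_width: 52.7
```

```bash
python3 - <<'E'
from h import *
s=telemetry.get_state(); print(s['eef_pos'],np.degrees(2*np.arctan2(s['eef_rot'][1],s['eef_rot'][0])),s['wrist_force'],s['gripper_width'])
f,C=grab('side'); f2,C2=grab('wrist')
a=cv2.resize(f['color'][180:420,130:400],(405,360)); b=cv2.resize(f2['color'],(395,360))
cv2.imwrite('pics/s2.png',cv2.convertScaleAbs(np.hstack([a,b])[...,::-1],alpha=1.7))
E
```

```text
[524.24962189 231.61985183 174.67176788] 73.4020208506674 [-0.62682467  0.15344591 -1.43484621] 52.71680454612958
```

View pics/s2.png

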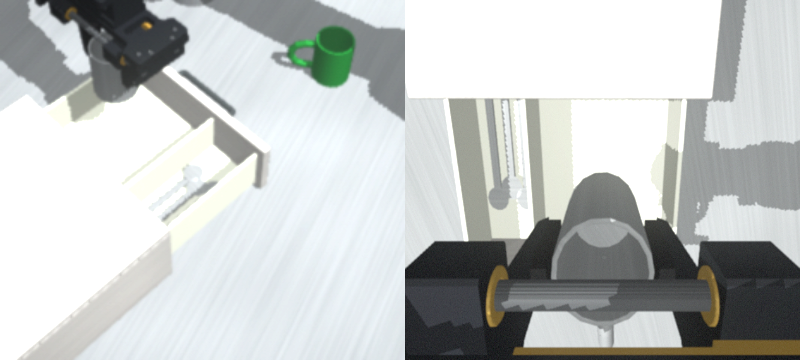

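The view is aligned. In the wrist half the mug centre is at x≈602, midway between the divider (530) and the wall (685), with the handle towards the panel. Lowering in steps and watching the force.

Request:
apply_moves(commands="0 0 0.02 0 0 0; 0 0 0.025 0 0 0; 0 0 0.025 0 0 0; 0 0 0.02 0 0 0; 0 0 0.015 0 0 0")

```text
t: 7.85
eef_pos: [523.9, 231.3, 68.8]
eef_rot: [-2.514, -1.884, 0.004]
wrist_force: [0.3, -0.5, -1.6]
gripper_width: 52.5
```

Request:
apply_moves(commands="0 0 0.007 0 0 0; 0 0 0.003 0 0 0; 0 0 0.002 0 0 0; 0 0 0.002 0 0 0; 0 0 0 0 0 0")

```text
t: 8.35
eef_pos: [525.1, 231.8, 57.1]
eef_rot: [2.516, 1.881, 0.001]
wrist_force: [0.2, 0.0, -1.3]
gripper_width: 52.9
```

Request:
apply_moves(commands="0 0 0.001 0 0 0; 0 0 0.001 0 0 0; 0 0 0.001 0 0 0; 0 0 0 0 0 0; 0 0 0 0 0 0")

```text
t: 8.85
eef_pos: [524.8, 231.6, 53.7]
eef_rot: [2.516, 1.881, -0.0]
wrist_force: [-0.5, 0.2, -1.3]
gripper_width: 52.4
```

Request:
apply_moves(commands="0 0 0.001 0 0 0; 0 0 0.001 0 0 0; 0 0 0 0 0 0; 0 0 0 0 0 0; 0 0 0 0 0 0")

```text
t: 9.35
eef_pos: [524.9, 231.8, 52.3]
eef_rot: [2.516, 1.881, 0.001]
wrist_force: [-1.2, -0.6, 4.9]
gripper_width: 52.7
```

The force went from −1.3 N to +4.9 N at z=52, as expected, so the mug is on the drawer floor. Opening partway.

Request:
apply_moves(commands="0 0 0 0 0 0; 0 0 0 0 0 0; 0 0 0 0 0 0; 0 0 0 0 0 0; 0 0 0 0 0 0", grip=0.82)

```text
t: 9.85
eef_pos: [524.8, 231.7, 51.6]
eef_rot: [2.516, 1.881, -0.0]
wrist_force: [-0.5, 0.7, -0.3]
gripper_width: 72.0
```

Request:
apply_moves(commands="0 0 -0.005 0 0 0; 0 0 -0.01 0 0 0; 0 0 -0.015 0 0 0; 0 0 -0.02 0 0 0; 0 0 -0.025 0 0 0")

```text
t: 10.35
eef_pos: [524.4, 231.4, 127.7]
eef_rot: [-2.516, -1.881, 0.001]
wrist_force: [-0.2, 0.2, -0.6]
gripper_width: 72.1
```

Request:
apply_moves(commands="0 0 -0.025 0 0 0; 0 0 -0.025 0 0 0; 0 0 -0.025 0 0 0; 0 0 -0.025 0 0 0; 0 0 -0.02 0 0 0")

```text
t: 10.85
eef_pos: [525.0, 231.8, 249.2]
eef_rot: [2.516, 1.881, 0.003]
wrist_force: [0.1, 1.2, -1.0]
gripper_width: 72.4
```

```bash
python3 - <<'E'
from h import *
s=telemetry.get_state(); print(s['eef_pos'],s['wrist_force'],s['gripper_width'])
f,C=grab('side'); f2,C2=grab('wrist')
a=cv2.resize(f['color'][100:380,100:415],(405,360)); b=cv2.resize(f2['color'],(395,360))
cv2.imwrite('pics/s3.png',cv2.convertScaleAbs(np.hstack([a,b])[...,::-1],alpha=1.5))
P=cloud(f2,C2); o=np.array([522.5,227.2])
ex=np.array([.287,.958]); ey=np.array([-.958,.287])
Q=P[np.isfinite(P[...,2])]; k=(np.hypot(*(Q[:,:2]-o).T)<60)
A=Q[k&(Q[:,2]>79)&(Q[:,2]<95)]
for _ in range(4):
    X=np.c_[2*A[:,:2],np.ones(len(A))]; sol=np.linalg.lstsq(X,(A[:,:2]**2).sum(1),rcond=None)[0]
    c=sol[:2]; r=np.sqrt(sol[2]+c@c); A=A[abs(np.hypot(*(A[:,:2]-c).T)-r)<4]
X=np.c_[A[:,:2]-c,np.ones(len(A))]; pl=np.linalg.lstsq(X,A[:,2],rcond=None)[0]
print('rim',c,r,len(A),'rim z',np.median(A[:,2]),np.percentile(A[:,2],[5,95]),'comp xy',(c-o)@ex,(c-o)@ey,'tilt deg',np.degrees(np.hypot(*pl[:2])))
E
```

```text
[524.95714558 231.84714939 249.20227996] [ 0.06514272  1.18080048 -0.9994993 ] 72.37322459542116
rim [524.39158888 230.37319718] 25.122079801210106 739 rim z 86.12942866344991 [80.23980383 87.55313976] comp xy 3.58280890609329 -0.9014345519138652 tilt deg 0.8757761156178911
```

View pics/s3.png

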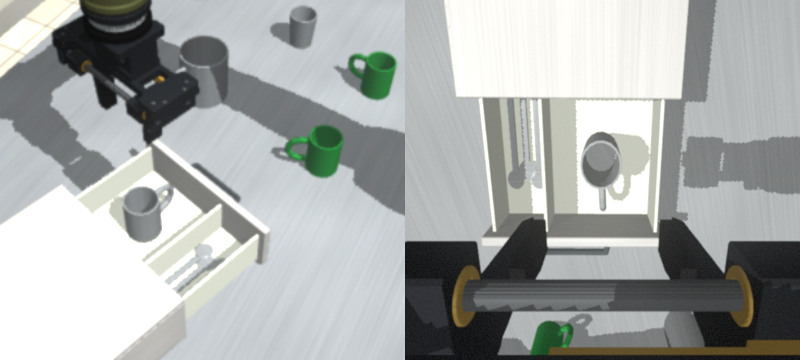

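The mug stands upright in the wide compartment with its handle towards the panel. The big mug and beaker are still standing, and the gripper is clear. Handing in.

```bash
python3 -c "
from station import robot; print(robot.finish_job())"
```

```text
the job is handed in; nothing more can be done
None
```

The small steel mug is standing upright on the floor of the wide compartment, released, and the job is handed in (no verdict is reported). I gripped it across the body, square to its handle. I then carried it over the front panel and lowered it until the wrist force showed floor contact (−1.3 N to +4.9 N) before opening.

Last checks:
- **Mug position:** it sits about 4 mm in x and −1 mm in y from the compartment's middle point.
- **Mug height and tilt:** the rim is at 86 mm, as expected for a 70 mm mug on the 16 mm floor, and the tilt is about 1°.
- **Gripper and time:** the gripper was well above everything at hand-in, about 11 s into the 32 s limit.
- **Big mug and beaker:** the last side picture shows both standing, and nothing came near them. I did not re-measure their positions.
- **Disagreements:** the top and wrist cameras differed by about 3 mm on the mug's starting position. My first line fit for the panel was thrown off by the drawer walls, so I used the panel and wall edges picked from the picture instead.

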